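# Set the anodising colour and start

### The arm

A 6-joint arm with a two-finger parallel gripper is mounted at the origin on the work surface. World frame = base frame: x ahead of the robot, y to its left, z up, the work surface at z = 0. Lengths are in m, angles in degrees, forces in N, time in s.
With the tool pointing down it reaches from about 0.325 to 0.85 m from the base axis. Payload 15.5 kg.
Tool frame: the origin (TCP) lies midway between the tips of the shut fingers; the grasp point (between the pads) lies 19 mm behind it; y points along the fingers, x is the direction in which the jaws open and shut, and the axes are right-handed (so a half turn about y gives the same grasp; the last joint's range is limited). The gripper opens to 91 mm and grips with 3 to 60 N. Pads are 32 mm wide; open, the fingers measure 118 mm over their backs; the gripper's body (76 mm by 178 mm) begins 60 mm behind the grasp point.
Start: joints at [65.804, 28.281, 77.091, -0, 74.628, -5.472], TCP at [0.201, 0.592, 0.214] pointing down, gripper open.
Joint ranges: [-166.48, 166.48], [-47.26, 123.95], [12.59, 153.08], [-70.14, 250.14], [6.76, 159.57], [-176.63, 176.63]. Speed limits (degrees/s): [108.29, 108.29, 147.25, 172.46, 172.46, 172.46].

### API

Orientations are given as a 3x3 rotation matrix whose columns are the frame's x, y, z axes.
In Python, from bench import ctrl gives the robot as it stands. The module is installed in compiled form; this text tells all that it offers. Calls block until the motion is done:
- ctrl.goto(position, orientation): joint-space move of the TCP to a pose.
- ctrl.move_l(position, vel=0.15, ori=None, contact_N=None): straight line of the TCP; ori=None keeps the orientation; vel is the mean speed in m/s. With contact_N (N) it stops when the force on the tool has changed by that much, and returns True; else False.
- ctrl.movej(angles): joint-space move.
- ctrl.command_gripper(opening): opening from 0.0 (shut) to 1.0 (fully open); the grip force is fixed at half the most; returns when the fingers have stopped.
- ctrl.sleep(seconds).
- ctrl.ik(position, orientation): joint angles nearest the present ones, or None.
- ctrl.read_camera(name): name is "scene" or "side" or "wrist"; returns the picture (384x512x3 uint8, blue, green, red); there is no depth.
- ctrl.camera_params(name): a dict with "fx", "fy", "cx", "cy" (pixels), "pose" (4x4, takes a point from camera to world coordinates); the wrist camera has in their place "T_tool_cam" (4x4, takes a point from camera to tool coordinates, whose origin is the TCP and whose axes are the tool frame's). Camera axes: x right, y up, looking along -z (the intrinsics and any distortion apply to the point x, -y, -z); pixel columns grow to the right and rows downward; lengths in m; the calibration is good to about 2 mm. A picture is of the moment at which its call begins: read the wrist's pose just before it. camera_params takes no time and is no camera call.
A pose or a line that the arm cannot do raises ctrl.MotionError and nothing moves.
- ctrl.sign_off(): hands the job in, once; it reports no verdict.
Readings, each from a call of its own:
- ctrl.current_t(): time.
- ctrl.current_q(): joint angles.
- ctrl.current_dq(): joint speeds.
- ctrl.current_effort(): joint torques, N m.
- ctrl.current_tool_pos(): TCP position.
- ctrl.current_eef_rot(): TCP orientation.
- ctrl.current_contact_force(): force on the tool from outside, world axes, zero at the start.
- ctrl.current_wrist_torque(): the same for the moment, N m.
- ctrl.current_grip_width(): opening from 0.0 (shut) to 1.0 (fully open).
Only numpy, scipy, OpenCV 4.12 (cv2) and the standard library are available. Lean on these libraries where they do the work, as an engineer would, in place of code of your own. Each camera call takes 0.05 s, during which the arm holds its last target.

### The job

The flower on the white pad is the colour sample: with a fingertip, gently push the console's black pointer arm round until its white tip points at the middle of the swatch of the same colour, then press the white start button fully down and let it go. Push the arm from the side, do not pinch it, and do not press start before the arm is set. Leave the flowers, the jar and the tools where they lie.

Things in the scene. Friction and masses are not known exactly. Their poses are not given: they have to be found in the camera images.
- console: anodising supply: a low putty-grey desk box, 260 (x) by 340 (y) by 70 mm high, fixed to the bench; origin at the centre of its underside. Its flat top at 70 mm carries everything of the control: pointer axis at x -55, y 0 mm; white start button at x -90, y -125 mm; four colour swatches on an arc on the +x side; the jar near the +x +y corner
- pointer: black selector arm; origin on its upright axis at the level of the console's top, x axis along the arm. Hub 48 mm across, 42 high; blade 12 wide, 24 to 100 mm out, 8 to 36 mm above the console's top; white tip 6 wide, 100 to 124 mm out. Turns 95 deg either side of the console's x axis, light friction (1-2 N at 80 mm out), stays where left. Starts between the middle swatches
- pointer_tip (a point): the end of the white tip, on the middle of the arm, 124 mm from the axis and 14 mm above the console's top
- swatch_blue: flat blue disc with a thin steel rim, 37 mm across, 2 mm thick, fixed on the console's top, 124 mm from the pointer axis at 35 or 70 deg to one side or the other of the console's x axis (the order of colours varies); origin at its centre on the console's top
- flower_blue: loose blue anodised titanium flower, 46 mm across, 10 mm high, six petals and a small steel centre; origin at the centre of its underside. One of the four flowers lies on the white pad, the three others in the red tray
- swatch_magenta: flat magenta disc with a thin steel rim, 37 mm across, 2 mm thick, fixed on the console's top, 124 mm from the pointer axis at 35 or 70 deg to one side or the other of the console's x axis (the order of colours varies); origin at its centre on the console's top
- flower_magenta: loose magenta anodised titanium flower, 46 mm across, 10 mm high, six petals and a small steel centre; origin at the centre of its underside. One of the four flowers lies on the white pad, the three others in the red tray
- swatch_gold: flat gold disc with a thin steel rim, 37 mm across, 2 mm thick, fixed on the console's top, 124 mm from the pointer axis at 35 or 70 deg to one side or the other of the console's x axis (the order of colours varies); origin at its centre on the console's top
- flower_gold: loose gold anodised titanium flower, 46 mm across, 10 mm high, six petals and a small steel centre; origin at the centre of its underside. One of the four flowers lies on the white pad, the three others in the red tray
- swatch_green: flat green disc with a thin steel rim, 37 mm across, 2 mm thick, fixed on the console's top, 124 mm from the pointer axis at 35 or 70 deg to one side or the other of the console's x axis (the order of colours varies); origin at its centre on the console's top
- flower_green: loose green anodised titanium flower, 46 mm across, 10 mm high, six petals and a small steel centre; origin at the centre of its underside. One of the four flowers lies on the white pad, the three others in the red tray
- start_button (a joint): travel of the white start button in m: 0 up, 0.006 fully pressed down; springs back; fully down takes 4 N
- start_button_top (a point): centre of the top of the white start button's cap, 30 mm across, pressed straight down; stands on the console's robot-side -y corner
- pad: white sample pad, 100 by 100 by 5 mm, fixed on the bench at the -y side; origin at the centre of its underside
- tray: red tray, 240 by 100 by 22 mm, fixed on the bench at the +y side; origin at the centre of its underside
- jar: amber jar with white cap, 40 mm across, 55 mm high, standing loose on the console near its +x +y corner; origin at the centre of its underside; to be left alone
- pliers: loose pliers with red grips, 190 mm long, 20 mm high, lying on the bench; origin at the pivot; to be left alone
- coil: loose coil of copper wire, 96 mm across, 11 mm high; origin at its centre; to be left alone
- mallet: loose hammer with a wooden handle, about 250 mm long and 30 mm high, head towards +x, lying on the bench beyond the tray on the +y side; to be left alone
- scriber: loose screwdriver with a red handle, about 200 mm long and 30 mm high, lying on the bench at the -y side; to be left alone

How it is judged:
By the outcome, as a careful person would: the job done as asked, in the order asked, and still so for the second after the job is handed in, with the robot touching nothing.
It also fails if it takes over 51 s, if anything falls off the work surface, if the arm or the gripper's body presses on something with over 40 N, if the wrist force passes 120 N, or if a joint passes its speed limit or range.

## Working session

There is one attempt and no reset: what is moved stays moved. The work goes in short steps, each a Python script; the robot and the scene stay as the last script left them, time stands still between calls to the robot, and variables do not carry over. Pictures are saved under pics/ and viewed, and the job is handed in when it is done.

```bash
mkdir -p pics; python3 - <<'E'
from bench import ctrl
import cv2
for n in ("scene","side","wrist"):
    im=ctrl.read_camera(n); cv2.imwrite(f"pics/{n}0.png",im)
    p=ctrl.camera_params(n); print(n,p)
print(ctrl.current_t(),ctrl.current_eef_rot())
E
```

```text
scene {'fx': 359.93005964322674, 'fy': 359.93005964322674, 'cx': 255.2858488426094, 'cy': 194.4207520364078, 'pose': array([[ 0.54386978, -0.7025106 ,  0.45900383,  1.10299144],
       [ 0.83916403,  0.45329985, -0.30053781, -0.3904186 ],
       [ 0.00306463,  0.54863294,  0.83605772,  1.1965549 ],
       [ 0.        ,  0.        ,  0.        ,  1.        ]])}
side {'fx': 431.603443537206, 'fy': 431.603443537206, 'cx': 257.28134864446156, 'cy': 189.68749839477366, 'pose': array([[ 0.98499519,  0.12563472, -0.11832324,  0.34505246],
       [-0.17242495,  0.74561946, -0.64367791, -0.91453106],
       [ 0.00735582,  0.65442153,  0.75609414,  1.14967742],
       [ 0.        ,  0.        ,  0.        ,  1.        ]])}
wrist {'fx': 306.149331709002, 'fy': 306.149331709002, 'cx': 258.49472337968365, 'cy': 188.66113913674025, 'T_tool_cam': array([[ 9.99999615e-01,  2.38180652e-04, -8.44571267e-04,
        -1.39799182e-03],
       [-8.77391833e-04,  2.87441833e-01, -9.57797694e-01,
        -1.70213124e-01],
       [ 1.46362333e-05,  9.57798066e-01,  2.87441931e-01,
         8.19547212e-02],
       [ 0.00000000e+00,  0.00000000e+00,  0.00000000e+00,
         1.00000000e+00]])}
0.15 [[ 3.21015482e-01 -3.96521472e-04 -9.47073864e-01]
 [ 9.47073492e-01 -8.45588807e-04  3.21015710e-01]
 [-9.28124680e-04 -9.99999564e-01  1.04087877e-04]]
```

View pics/scene0.png

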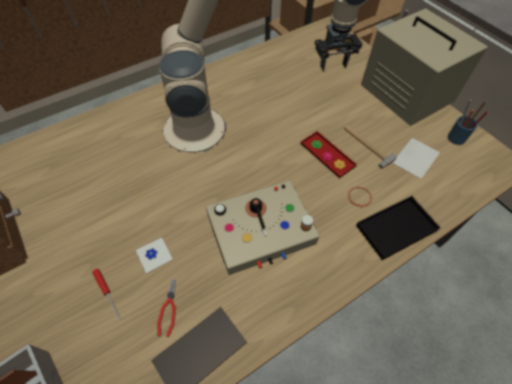

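View pics/side0.png

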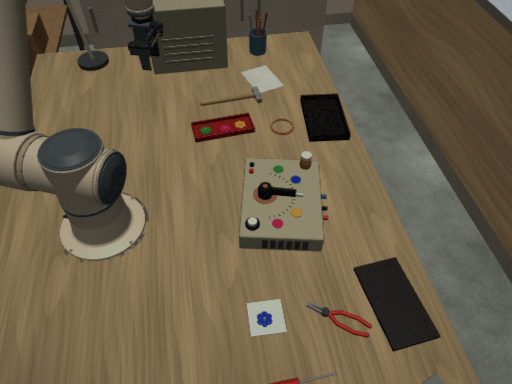

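View pics/wrist0.png

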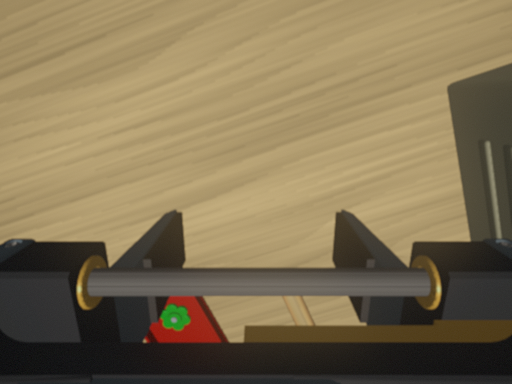

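The sample on the pad is blue. The blue swatch looks to be the +35° one: side view about (296,180), scene view about (285,225). Next I'll measure enlarged crops.

```bash
python3 - <<'E'
import cv2
im=cv2.imread("pics/side0.png"); cv2.imwrite("pics/side_c.png",cv2.resize(im[145:260,230:340],None,fx=5,fy=5,interpolation=cv2.INTER_CUBIC))
im=cv2.imread("pics/scene0.png"); cv2.imwrite("pics/scene_c.png",cv2.resize(im[175:275,200:325],None,fx=6,fy=6,interpolation=cv2.INTER_CUBIC))
E
```

```text
(no output)
```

View pics/side_c.png

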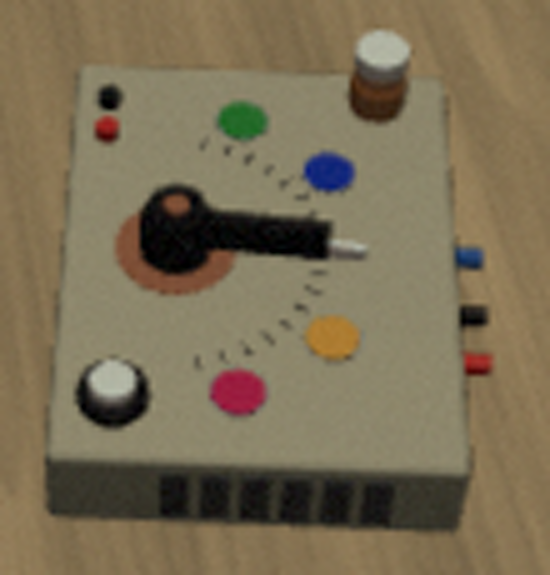

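View pics/scene_c.png

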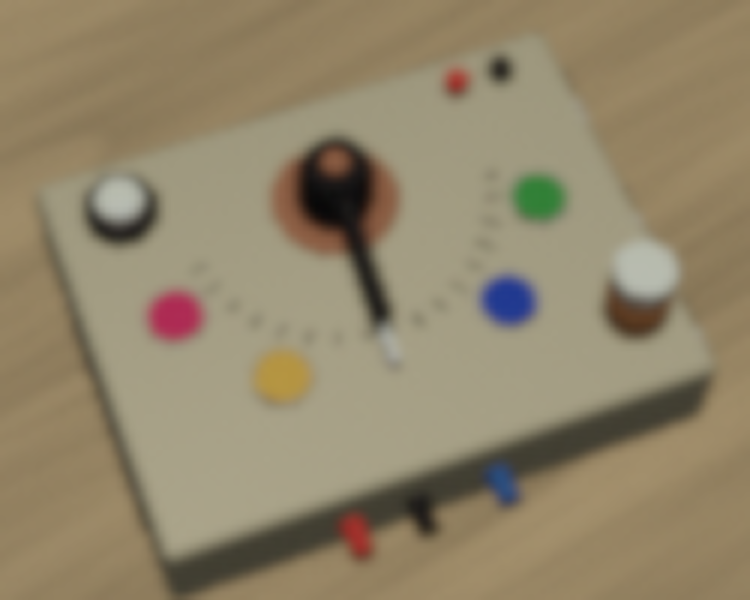

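The crops show green, blue, gold and magenta running from +y to -y, so blue is at +35°. The arm points at about 0°. The side crop puts blue at (329,172), gold (333,338), green (243,121), magenta (238,392), tip end (366,251) and button cap (113,380).

```bash
cat > h.py <<'E'
import numpy as np
def proj(p,P):
    T=np.linalg.inv(np.array(p["pose"])); c=np.atleast_2d(P)@T[:3,:3].T+T[:3,3]
    return np.c_[p["fx"]*c[:,0]/-c[:,2]+p["cx"], p["fy"]*-c[:,1]/-c[:,2]+p["cy"]]
def ray(p,uv,z):
    T=np.array(p["pose"]); d=T[:3,:3]@np.array([(uv[0]-p["cx"])/p["fx"],-(uv[1]-p["cy"])/p["fy"],-1]); o=T[:3,3]
    return o+d*(z-o[2])/d[2]
E
python3 - <<'E'
from bench import ctrl
from h import *
from scipy.optimize import least_squares
ps,pc=ctrl.camera_params("side"),ctrl.camera_params("scene")
S=lambda a,b:np.array([(a+.5)/5-.5+230,(b+.5)/5-.5+145]); C=lambda a,b:np.array([(a+.5)/6-.5+200,(b+.5)/6-.5+175])
sw=lambda d:[-.055+.124*np.cos(np.radians(d)),.124*np.sin(np.radians(d)),.072]
M=np.array([sw(70),sw(35),sw(-35),sw(-70),[.13,-.17,.07],[-.13,-.17,.07],[-.13,.17,.07]])
us=np.array([S(243,121),S(329,172),S(333,338),S(238,392),S(470,475),S(47,460),S(84,65)])
uc=np.array([C(539,198),C(509,300),C(282,377),C(176,316),C(170,563),C(38,193),C(540,35)])
def W(x,M):
    c,s=np.cos(x[2]),np.sin(x[2]);return np.c_[x[0]+c*M[:,0]-s*M[:,1],x[1]+s*M[:,0]+c*M[:,1],M[:,2]]
for use in("s","c","sc"):
    f=lambda x:np.concatenate([(proj(ps,W(x,M))-us).ravel()*('s' in use),(proj(pc,W(x,M))-uc).ravel()*('c' in use)])
    r=least_squares(f,[.5,0,0],loss='soft_l1');x=r.x;print(use,x[:2],np.degrees(x[2]))
print((proj(ps,W(x,M))-us).round(1).tolist(),(proj(pc,W(x,M))-uc).round(1).tolist())
for n,d in(("axis",[-.055,0,.07]),("button",[-.09,-.125,.07])): print(n,W(x,np.array([d])))
# triangulate button cap, tip
for n,a,b in(("cap",S(113,379),C(120,199)),("tip",S(367,252),C(396,366)),("hubtop",S(176,204),C(335,160)),("jar",S(383,50),C(646,270))):
    q=least_squares(lambda P:np.concatenate([proj(ps,P)[0]-a,proj(pc,P)[0]-b]),[.5,0,.1]);print(n,q.x,q.fun.round(2))
E
```

```text
s [ 0.58885556 -0.03147169] -12.5139240034797
c [ 0.58943665 -0.02861637] -12.022952616990828
sc [ 0.5892461 -0.0299758] -12.320969112422459
[[0.0, -0.4], [0.2, -0.3], [0.2, -0.2], [0.3, -0.2], [1.0, -0.3], [-0.5, -0.7], [-1.2, -0.9]] [[-0.1, 0.2], [-0.2, 0.4], [-0.1, 0.3], [-0.3, 0.4], [-1.1, 0.5], [-1.2, -0.9], [0.2, -1.0]]
axis [[ 0.53551289 -0.01823947  0.07      ]]
button [[ 0.47464553 -0.13289183  0.07      ]]
cap [ 0.47406725 -0.13161352  0.08957912] [-0.05 -0.07 -0.03  0.09]
tip [ 0.65368501 -0.0531797   0.08340557] [-0.11 -0.13 -0.06  0.17]
hubtop [ 0.533753   -0.0173744   0.11332535] [-0.17 -0.22 -0.09  0.29]
jar [0.69623621 0.08823209 0.12243441] [-0.13 -0.16 -0.06  0.2 ]
```

Everything agrees: swatch residuals are within 0.5 px, the tip triangulates to 13 mm above the top, and the hub to 43 mm. Console yaw is about -12.3°, the arm sits about 4° to the -y side, and the target world angle is about 22.7°. Next I'll shut the gripper and hover with the camera on the outer side.

```bash
cat >> h.py <<'E'
AX=np.array([.5355,-.0182]); YAW=-12.3
def pose(th,r,off,z,sgn=-1):
    "th world deg; off = finger centre offset to -theta side"
    a=np.radians(th); rad=np.array([np.cos(a),np.sin(a),0]); t=np.array([-np.sin(a),np.cos(a),0])
    p=np.array([*AX,0])+rad*r-t*off; p[2]=z
    return p, np.c_[sgn*t,[0,0,-1.],-sgn*rad]
def wcam(ctrl):
    "wrist camera params with world pose (call just before picture)"
    p=dict(ctrl.camera_params("wrist")); T=np.eye(4); T[:3,:3]=ctrl.current_eef_rot(); T[:3,3]=ctrl.current_tool_pos()
    p["pose"]=T@p["T_tool_cam"]; return p
E
python3 - <<'E'
from bench import ctrl
from h import *
import cv2,pickle
for th in(-16.5,5,22.7):
  for s in(-1,1):
    for z in(.24,.088):
        print(th,s,z,ctrl.ik(*pose(th,.082,.045,z,s)))
if ctrl.ik(*pose(-16.5,.082,.045,.24)) is not None:
    ctrl.command_gripper(0.0); ctrl.goto(*pose(-16.5,.082,.045,.24))
    p=wcam(ctrl); cv2.imwrite("pics/w1.png",cv2.resize(ctrl.read_camera("wrist"),None,fx=1.5,fy=1.5,interpolation=cv2.INTER_CUBIC)); pickle.dump(p,open("w1.pkl","wb"))
print(ctrl.current_t(),ctrl.current_tool_pos(),ctrl.current_contact_force())
E
```

```text
-16.5 -1 0.24 [-1.36438071e+01  2.55091136e+01  7.76903908e+01 -2.54444375e-14
  7.68004956e+01  9.28561929e+01]
-16.5 -1 0.088 [-1.36438071e+01  3.49879678e+01  8.72723229e+01 -2.54444375e-14
  5.77397093e+01  9.28561929e+01]
-16.5 1 0.24 [-1.36438071e+01  2.55091136e+01  7.76903908e+01 -2.54444375e-14
  7.68004956e+01 -8.71438071e+01]
-16.5 1 0.088 [-1.36438071e+01  3.49879678e+01  8.72723229e+01 -2.54444375e-14
  5.77397093e+01 -8.71438071e+01]
5 -1 0.24 [-1.06253230e+01  2.68811723e+01  7.52830454e+01 -2.54444375e-14
  7.78357822e+01  7.43746770e+01]
5 -1 0.088 [-1.06253230e+01  3.60584349e+01  8.48054541e+01 -2.54444375e-14
  5.91361110e+01  7.43746770e+01]
5 1 0.24 [-1.06253230e+01  2.68811723e+01  7.52830454e+01 -2.54444375e-14
  7.78357822e+01 -1.05625323e+02]
5 1 0.088 [-1.06253230e+01  3.60584349e+01  8.48054541e+01 -2.54444375e-14
  5.91361110e+01 -1.05625323e+02]
22.7 -1 0.24 [-7.99309460e+00  2.73470264e+01  7.44567443e+01 -2.54444375e-14
  7.81962292e+01  5.93069054e+01]
22.7 -1 0.088 [-7.99309460e+00  3.64242473e+01  8.39628909e+01 -2.54444375e-14
  5.96128618e+01  5.93069054e+01]
22.7 1 0.24 [-7.99309460e+00  2.73470264e+01  7.44567443e+01 -2.54444375e-14
  7.81962292e+01 -1.20693095e+02]
22.7 1 0.088 [-7.99309460e+00  3.64242473e+01  8.39628909e+01 -2.54444375e-14
  5.96128618e+01 -1.20693095e+02]
4.3417 [ 0.60142478 -0.0839528   0.23998846] [-0.18281517  0.78752901 -0.60303154]
```

View pics/w1.png

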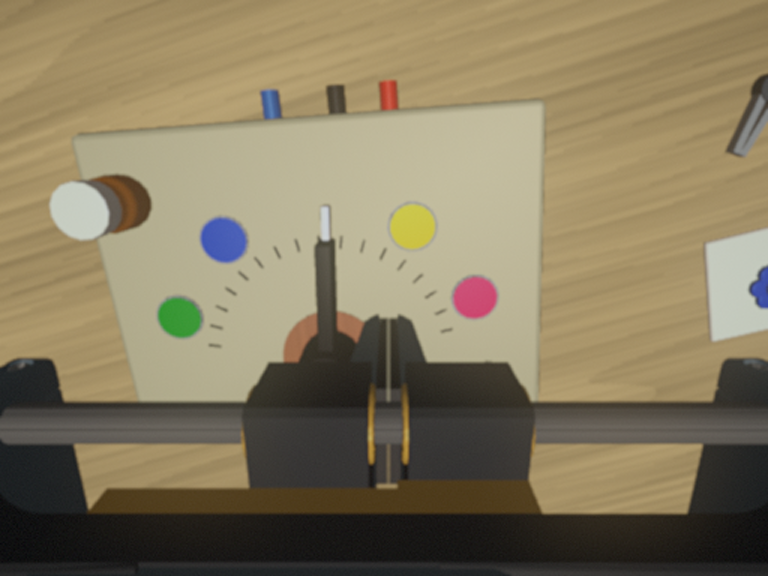

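This is a good wrist view: blue at (224,240), gold (413,226), green (180,317), magenta (475,297), tip end (325,206), tip root (326,238). I'll check these against the model.

```bash
python3 - <<'E'
from h import *
import pickle
from scipy.optimize import least_squares
p=pickle.load(open("w1.pkl","rb"))
c=lambda a:((np.array(a)+.5)/1.5-.5)
w={n:ray(p,c(v),.072)[:2] for n,v in dict(green=(180,317),blue=(224,240),gold=(413,226),mag=(475,297)).items()}
w["tip"]=ray(p,c((325,206)),.084)[:2]; 
D=np.radians([70,35,-35,-70])
f=lambda x:np.concatenate([w[n]-x[:2]-.124*np.array([np.cos(a+x[2]),np.sin(a+x[2])]) for n,a in zip(("green","blue","gold","mag"),D)])
r=least_squares(f,[.5355,-.018,-.2]);print("axis",r.x[:2],np.degrees(r.x[2]),"res mm",(r.fun*1e3).round(1))
for n in w:
    for ax in(AX,r.x[:2]): d=w[n]-ax;print(n,w[n],np.hypot(*d),np.degrees(np.arctan2(d[1],d[0])))
E
```

```text
axis [ 0.53492707 -0.01871389] -12.278006321848101 res mm [ 0.2 -0.7 -0.5 -0.3 -0.1  0.3  0.4  0.7]
green [0.60135447 0.08545403] 0.12280460285022218 57.57099755899105
green [0.60135447 0.08545403] 0.12354576807990232 57.47453132894831
blue [0.64875589 0.02884777] 0.12263926917332704 22.558548836728512
blue [0.64875589 0.02884777] 0.12336576907391521 22.67687940939963
gold [ 0.61897475 -0.10955555] 0.12374922761328437 -47.58096745431989
gold [ 0.61897475 -0.10955555] 0.12375871744247315 -47.224668616045776
mag [ 0.55200719 -0.14084032] 0.1237462592443966 -82.33415123141462
mag [ 0.55200719 -0.14084032] 0.1233150277776448 -82.03847828644751
tip [ 0.65233382 -0.05371734] 0.1221131553853424 -16.909207907077548
tip [ 0.65233382 -0.05371734] 0.12251361553416522 -16.601333037603634
```

The wrist fit agrees with the other two cameras: yaw -12.3°, axis within 1 mm, blue at 22.7°. Now I'll descend beside the blade and push the arm round to a little short of target.

```bash
sed -i 's/^AX=.*/AX=np.array([.535,-.0185]); YAW=-12.3/' h.py; python3 - <<'E'
from bench import ctrl
from h import *
import cv2,pickle
ctrl.move_l(pose(-16.7,.082,.045,.24)[0],vel=.1)
ctrl.move_l(pose(-16.7,.082,.045,.09)[0],vel=.1)
print(ctrl.current_t(),ctrl.current_contact_force())
p,R=pose(-16.7,.082,.022,.09); ctrl.move_l(p,vel=.03)
fs=[]
for th in np.arange(-10,19.1,7.0):
    p,R=pose(th,.082,.020,.09); ctrl.move_l(p,vel=.04,ori=R); fs.append(np.round(ctrl.current_contact_force(),2).tolist())
print(th,fs)
ctrl.move_l(pose(th,.082,.035,.09)[0],vel=.05)
w=wcam(ctrl); cv2.imwrite("pics/w2.png",cv2.resize(ctrl.read_camera("wrist"),None,fx=1.5,fy=1.5,interpolation=cv2.INTER_CUBIC)); pickle.dump(w,open("w2.pkl","wb"))
print(ctrl.current_t(),ctrl.current_contact_force())
E
```

```text
6.2417 [-0.67417584  0.56085243 -0.73325324]
18.0 [[0.23, -0.74, -0.79], [0.24, -0.45, -0.48], [-0.11, -0.59, 0.49], [-0.1, -0.71, 0.59], [-1.02, -1.06, 0.07]]
9.7417 [-0.3915914   0.1633084   0.41785956]
```

View pics/w2.png

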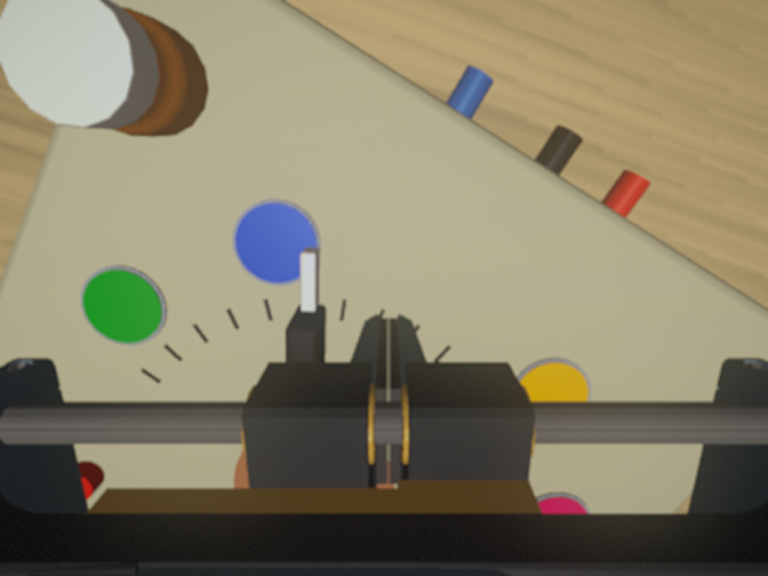

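The tip end is now at (309,251), on the blue disc's near edge; the blue centre is at (276,242). Measuring how far remains.

```bash
python3 - <<'E'
from h import *
import pickle
p=pickle.load(open("w2.pkl","rb"))
c=lambda a:((np.array(a)+.5)/1.5-.5)
for n,v,z in(("blue",(276,242),.072),("green",(124,305),.072),("tip",(309,252),.087),("tipmid",(318,250),.084),("root",(308,311),.087)):
    d=ray(p,c(v),z)[:2]-AX;print(n,np.hypot(*d),np.degrees(np.arctan2(d[1],d[0])))
E
```

```text
blue 0.1243425736928148 22.801154656627645
green 0.12404325208788745 57.1486644777496
tip 0.12315643766136025 15.314468191417914
tipmid 0.1234565364039321 13.909166355693396
root 0.09893002555306908 15.593214289409755
```

The arm is at about 15.4°, so contact lags the command by 2.6°. I'll push to a command of 25.2°, back off and look again.

```bash
python3 - <<'E'
from bench import ctrl
from h import *
import cv2,pickle
ctrl.move_l(pose(18,.082,.022,.09)[0],vel=.05)
p,R=pose(25.2,.082,.020,.09); ctrl.move_l(p,vel=.03,ori=R); print(ctrl.current_contact_force())
ctrl.move_l(pose(25.2,.082,.05,.09)[0],vel=.05)
ctrl.move_l(pose(25.2,.082,.05,.18)[0],vel=.1)
w=wcam(ctrl); cv2.imwrite("pics/w3.png",cv2.resize(ctrl.read_camera("wrist"),None,fx=1.5,fy=1.5,interpolation=cv2.INTER_CUBIC)); pickle.dump(w,open("w3.pkl","wb"))
im=ctrl.read_camera("side"); cv2.imwrite("pics/side3.png",cv2.resize(im[145:260,230:340],None,fx=5,fy=5,interpolation=cv2.INTER_CUBIC))
print(ctrl.current_t())
E
```

```text
[ 1.01341565 -0.08683725  0.49843611]
12.6167
```

View pics/w3.png

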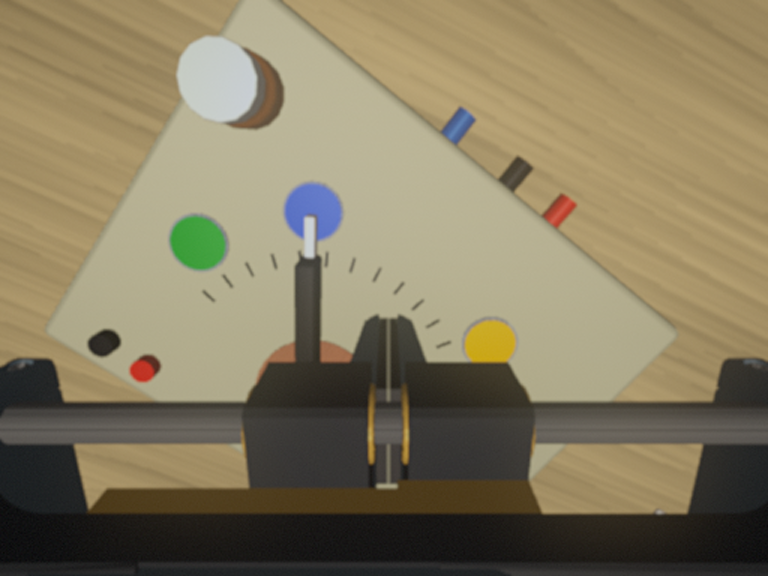

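View pics/side3.png

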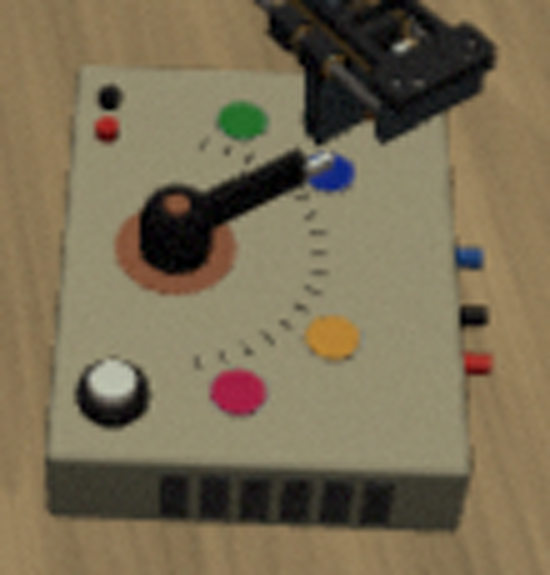

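The wrist view has the tip end at (309.5,217), tip root (309.5,257) and blue centre (313.5,211); the side view shows the tip over blue.

```bash
python3 - <<'E'
from bench import ctrl
from h import *
import pickle
p=pickle.load(open("w3.pkl","rb"))
c=lambda a:((np.array(a)+.5)/1.5-.5)
for n,v,z in(("blue",(313.5,211),.072),("green",(199,242),.072),("gold",(490,343),.072),("tip",(309.5,217),.087),("root",(309.5,257),.087)):
    d=ray(p,c(v),z)[:2]-AX;print(n,np.hypot(*d),np.degrees(np.arctan2(d[1],d[0])))
a=np.radians(22.7)
for z in(.084,.087): print(z,proj(p,[*(AX+.124*np.array([np.cos(a),np.sin(a)])),z])*1.5+.25)
for r in [.0]: print(ctrl.current_q())
B=AX+np.array([[np.cos(np.radians(-12.3)),-np.sin(np.radians(-12.3))],[np.sin(np.radians(-12.3)),np.cos(np.radians(-12.3))]])@[-.035,-.125];print(B)
E
```

```text
blue 0.12442495320299728 22.706247565599327
green 0.12419102931649616 57.21233249213816
gold 0.12323260503048881 -46.85113787574806
tip 0.12303951729317343 22.682374215078493
root 0.09952794893667832 22.749961399559904
0.084 [[310.28025241 214.5653939 ]]
0.087 [[309.42477455 215.31898037]]
[-8.03778982e+00  3.06628871e+01  7.85899884e+01 -1.23723998e-03
  7.08196275e+01  5.67636662e+01]
[ 0.47417461 -0.13317463]
```

The arm reads 22.7° and the blue centre 22.7°. Now the start button at about (0.474,-0.133), with its cap top near z = 0.09.

```bash
python3 - <<'E'
from bench import ctrl
from h import *
import cv2,pickle
R=np.array(ctrl.current_eef_rot()); B=[.4742,-.1328]
p=ctrl.current_tool_pos(); ctrl.move_l([p[0],p[1],.2],vel=.1)
ctrl.move_l([*B,.2],vel=.12); ctrl.move_l([*B,.105],vel=.1); ctrl.sleep(.2)
f0=np.array(ctrl.current_contact_force())
r1=ctrl.move_l([*B,.075],vel=.015,contact_N=2); z1=ctrl.current_tool_pos()[2]
r2=ctrl.move_l([*B,z1-.012],vel=.012,contact_N=9); z2=ctrl.current_tool_pos()[2]
f=np.array(ctrl.current_contact_force())-f0
im=ctrl.read_camera("side"); cv2.imwrite("pics/side4.png",cv2.resize(im[145:260,230:340],None,fx=5,fy=5))
print(r1,z1,r2,z2,f,ctrl.current_t())
ctrl.sleep(.2)
print(ctrl.current_tool_pos()[2],np.array(ctrl.current_contact_force())-f0)
E
```

```text
True 0.08927385819062046 True 0.08607099677275099 [-3.09432541  0.40918245 16.08878143] 17.6333
0.0860883920994337 [-1.9797713   0.7142197  15.35500682]
```

View pics/side4.png

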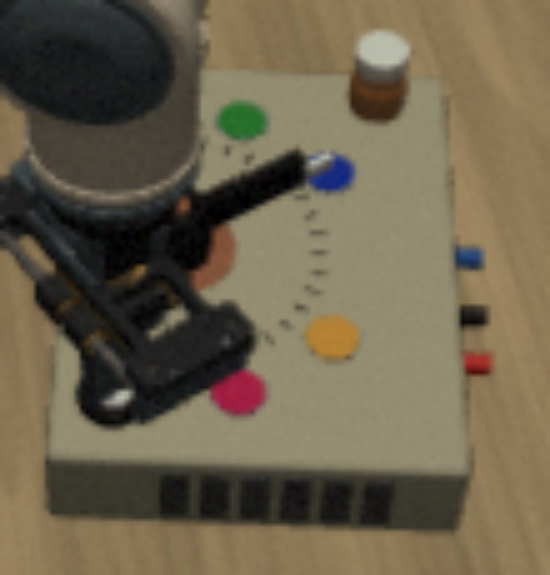

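The force rose steeply to 15 N at z = 0.0861, which looks like the end stop. I'll release, then press once more logging force against depth, to confirm the full 6 mm of travel.

```bash
python3 - <<'E'
from bench import ctrl
from h import *
import cv2,pickle
B=[.4742,-.1328]
ctrl.move_l([*B,.1],vel=.05); ctrl.sleep(.2); f0=np.array(ctrl.current_contact_force())
for z in np.arange(.095,.0852,-.001):
    ctrl.move_l([*B,z],vel=.02); F=[ctrl.current_contact_force()[2]-f0[2] for _ in range(1)]
    print(round(z,4),round(ctrl.current_tool_pos()[2],4),np.round(F,1))
    if F[0]>10: break
ctrl.sleep(.2)
ctrl.move_l([*B,.12],vel=.06); ctrl.move_l([*B,.22],vel=.12)
ctrl.move_l([.43,-.2,.3],vel=.15)
for n in("side","scene"):
    im=ctrl.read_camera(n); cv2.imwrite(f"pics/{n}5.png",im)
    im=im[145:260,230:340] if n=="side" else im[175:275,200:325]; cv2.imwrite(f"pics/{n}5c.png",cv2.resize(im,None,fx=5,fy=5,interpolation=cv2.INTER_CUBIC))
print(ctrl.current_t())
E
```

```text
0.095 0.0948 [1.1]
0.094 0.094 [0.4]
0.093 0.093 [1.1]
0.092 0.092 [1.5]
0.091 0.091 [2.2]
0.09 0.09 [2.5]
0.089 0.089 [3.]
0.088 0.088 [3.7]
0.087 0.087 [3.7]
0.086 0.0862 [9.1]
24.025
```

View pics/side5c.png

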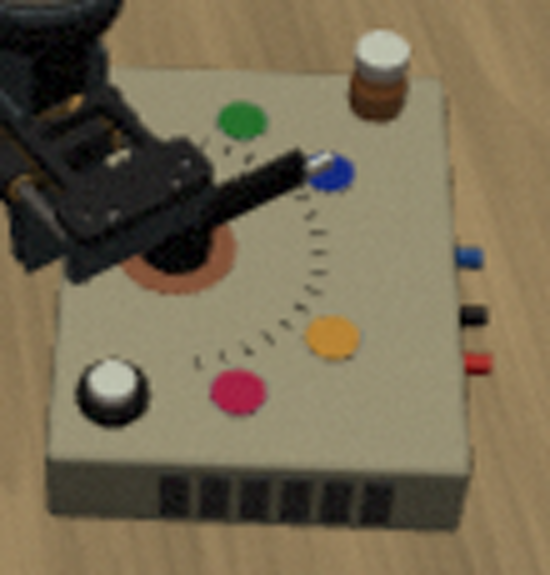

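View pics/scene5.png

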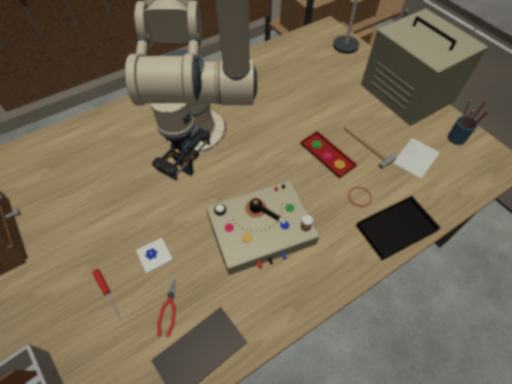

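The force climbs along the spring to about 4 N and then hits a hard stop near z = 0.086, so the button went fully down. It has sprung back, the tip is still on blue at side crop (320,163), and the robot is clear.

```bash
python3 -c "
from bench import ctrl
ctrl.sign_off(); print(ctrl.current_t())"
```

```text
the job is handed in; nothing more can be done
the job is handed in; nothing more can be done
```

The pointer arm is set on the blue swatch, matching the blue flower on the pad. The start button was then pressed fully down and let go, and I handed the job in at about 24 s on the robot's clock.

- **Pointer:** I pushed the blade from its side with the shut fingertips. In the wrist picture the tip then measured 22.7° in world angle, and the blue swatch's centre also 22.7°. The side and scene pictures after the presses still show the tip on blue.
- **Start button:** I pressed it twice, both times after the arm was set. The first press stopped at about 15 N, but I had not measured its travel, so I pressed again while logging force against depth. The force rose to about 4 N along the spring, then met a hard stop near z = 0.086 m. The button was back up in the last picture.
- **Other items:** the flowers, jar and tools look unmoved in the final pictures. I compared those by eye only. The robot was clear of everything when I handed in.

No check failed. The console fits from the side and scene cameras differed by about 3 mm and 0.5°; the wrist-camera fit agreed with the combined fit to within 1 mm, so I used that.

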